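# Fit and latch the hose sleeve in a vacuum-cleaner prototype

## Robot

A 7-joint arm with a two-finger parallel gripper is mounted at the origin on the work surface. World frame = base frame: x ahead of the robot, y to its left, z up, the work surface at z = 0. Lengths are in m, angles in rad, forces in N, time in s.
With the tool pointing down it reaches from about 0.4 to 0.85 m from the base axis. Payload 10.4 kg.
Tool frame: the origin (TCP) lies on the centre line of the jaws, within the pads' length; the fingertips stand 17 mm ahead of it and the grasp point (between the pads) lies 2 mm behind it; z points along the fingers, y is the line along which they close (so a half turn about z gives the same grasp; the last joint's range is limited). The gripper opens to 85 mm and grips with 20 to 120 N. Pads are 22 mm wide; open, the fingers measure 114 mm over their backs; the gripper's body (76 mm by 85 mm) begins 54 mm behind the grasp point. The pads swing forward as they close: fully open they stand 13 mm farther back than shut.
Start: joints at [1.229, 0.332, -0.065, 1.46, 0.022, 1.35, -0.088], TCP at [0.196, -0.594, 0.248] pointing down, gripper open.
Joint ranges: [-2.6, 2.6], [-0.5, 2.12], [-1.47, 1.34], [0.16, 2.42], [-1.27, 4.41], [0.06, 2.06], [-2.6, 2.6]. Speed limits (rad/s): [2.22, 2.22, 2.79, 2.79, 3.14, 3.14, 3.14].

## Interface

Orientations are given as a unit quaternion [x, y, z, w].
In Python, from workcell import sensors, imaging, order, spotter gives the robot as it stands. The module is installed in compiled form; this text tells all that it offers.
- The arm moves only by the shell command python3 -m inch 'ROWS' [FORCE]. ROWS is JSON, a list that holds one entry, the list of rows, each a list of 7 numbers: the shift along the tool's x, y, z in m, then the turn, a rotation vector about the tool's x, y, z in rad, then the closure, from -1 (fully open) to 1 (shut). In form: [[[x, y, z, ax, ay, az, hand], ...]]. A call has 1 to 10 rows; each row is the pose to reach, as a shift and turn from the pose commanded when the call began, along the tool's axes at that moment; what a row does not reach only later rows make up. A row lasts 1/10 s, in which the tool goes at most 50 mm and 8.59 degrees, less where a joint would pass 70% of its speed; a pose out of reach is approached as far as the arm can. A call with a gripper value outside its range is refused whole. The fingers move at their own pace and stop on an object; FORCE is the grip in N (left out, the last holds). Time passes only in rows, so rows that repeat a pose let the fingers close. It gives the time, the measured TCP pose, the force, the opening and the grip force at its end, in the units of the state.
- sensors.get_obs(): the state, without advancing time (a new reading comes with each control period).
- imaging.camera(name): name is "scene" or "top"; returns the picture (420x560x3 uint8, blue, green, red); there is no depth.
- imaging.calibration(name): a dict with "mtx" (3x3 intrinsics, pixels), "D" ([k1, k2, p1, p2, k3] as OpenCV has them; the pictures are not rectified), "R" (3x3) and "t" (3): a world point X has camera coordinates R X + t. Camera axes: x right, y down, z forward; pixel columns grow to the right and rows downward; lengths in m; the calibration is good to about 2 mm. A picture is of the moment at which its call begins. calibration takes no time and is no camera call.
- order.hand_in(): hands the job in; it is judged then, once.
Trained networks look in the newest picture that a camera, given by its name, has taken for a name from the list of things; names that differ only in an ending like _2 or _b are one class to them, and where a whole thing is asked for, a point or a joint stands for the part that bears it (a point fixed in the world has none). Each returns a list of dicts, best first, with "conf" (0 to 1); they miss things now and then, are a little off and sometimes report something else, mostly with a low value. They report only what shows in the picture. A call takes as long as a camera call. They do not tell look-alikes from the thing itself.
- spotter.look_for(label, camera): "pixel" ([column, row] in pixels, amid what is visible of it).
The state is a dict: "clock": time; "joint_pos": joint angles; "joint_velocities": joint speeds; "tau": joint torques, N m; "position": TCP position; "ee_rot": TCP orientation; "ft_force": force on the tool from outside, world axes, zero at the start; "torque": the same for the moment, N m; "grip_width": opening from 0.0 (shut) to 1.0 (fully open); "grasp_force": force on a finger pad.
Only numpy, scipy, OpenCV 4.12 (cv2) and the standard library are available. Lean on these libraries where they do the work, as an engineer would, in place of code of your own. Each camera call takes 0.05 s, during which the arm holds its last target. There are 200 camera calls.

## Task

Take the grey hose sleeve from the blue tray and slide its spigot into the close-fitting sloping inlet bore of the cream vacuum-cleaner shell, fully home with its flange flat on the face, feeling lightly for the entry instead of forcing it. Then swing the red latch fully over the flange until it meets its stop, and leave everything at rest; keep the glue bottle, tape roll and screwdriver where they are.

Things in the scene. Friction and masses are not known exactly. Their poses are not given: they have to be found in the camera images.
- inlet: sloping flat face of the cream vacuum-cleaner shell, with the bore. Origin: centre of the bore's mouth on the face, 98 mm above the bench. z axis: out of the bore, along it, leaning 28 deg from vertical to the shell's low front; x up the slope, y to the left seen from the low side. Face spans x -46..106, y -70..70 mm. Blind bore, 35.2 mm diameter, 37 mm deep. The shell is fixed
- sleeve_center (a point): centre, half-way up, of the loose dark grey plastic hose sleeve (about 70 g), standing in the tray; z = its axis, spigot to neck. Round, 73 mm tall: spigot 34 mm diameter, 34 long, nose chamfered 1.5 mm in over 3 mm; flange 50 mm diameter, 5 thick; neck 30 mm diameter, 34 long (grip here), closed end. The point is 36.5 mm from the nose; with the sleeve home it is on the bore axis, 2.5 mm out of the face
- sleeve_top (a point): centre of the free end of the sleeve's neck (the orange-closed end), 36.5 mm from sleeve_center along the sleeve's axis; 39 mm out of the inlet face when the sleeve is home
- latch_pivot (a point): centre of the red latch's pivot at the level of the inlet face, at x = 44, y = 0 mm in the inlet's frame; the latch turns about the inlet's z axis through here. It lies 6.5 to 13 mm over the face, its finger 11 mm wide and 24 mm long from here, its tail 13 mm wide and 44 mm long. A steel stop pin 12 mm tall stands at x = 66, y = -9.5 mm in the inlet's frame
- latch (a joint): angle (rad) of the red swing latch: 0 = at its stop, fully over the flange (finger points down the slope at the bore, tail straight up the slope); it grows as the tail swings to the inlet's +y side (counter-clockwise seen from above), up to 1.6; above 0.9 the bore is clear. Light friction, about 1 N at the post; it stays where it is left
- latch_post (a point): middle of the upright red thumb post on the latch's tail, 38 mm from the pivot and 23 mm over the inlet face; the post is round, 12 mm in diameter, and stands from 10 to 36 mm over the face, parallel to the inlet's z axis
- tray: shallow blue open tray, 150 x 120 mm, 16 mm high, floor 4 mm thick, fixed; origin at the centre of its underside
- glue_center (a point): centre of a white glue bottle standing on the bench, 38 mm in diameter, 88 mm tall: leave it alone
- tape_center (a point): centre of a roll of yellow tape lying flat on the bench, 84 mm across, 19 mm high: leave it alone
- driver: a red-handled screwdriver, 170 mm long, lying on the bench: leave it alone
Things that resemble listed ones, but are neither listed nor needed, are in the scene too. Leave any green or purple look-alike of the part that bears sleeve_center alone.

How it is judged:
On the way:
1. the sleeve is fully home in the inlet bore while the latch is still open (z of sleeve_center in the frame of inlet below 0.004 m and x of sleeve_center in the frame of inlet between -0.002 and 0.002 m and y of sleeve_center in the frame of inlet between -0.002 and 0.002 m and angle between the z axis of sleeve_center and the z axis of inlet, either way round below 0.06 rad and value of joint latch above 0.6 rad and z of sleeve_top in the frame of inlet above 0.03 m), for 0.2 s.
At the end, for the whole second after the job is handed in: the sleeve is in the bore, on its axis, spigot first, its flange within 1.5 mm of the face; the latch is within 0.15 rad of its stop over the flange; all is released and at rest (z of sleeve_center in the frame of inlet below 0.004 m and x of sleeve_center in the frame of inlet between -0.002 and 0.002 m and y of sleeve_center in the frame of inlet between -0.002 and 0.002 m and angle between the z axis of sleeve_center and the z axis of inlet, either way round below 0.06 rad and value of joint latch below 0.15 rad and linear speed of sleeve below 0.01 m/s and z of sleeve_top in the frame of inlet above 0.03 m); the robot touches nothing.
It fails at once if the sleeve is forced against the inlet with more than 80 N (contact force between sleeve and inlet above 80 N).
It fails at once if a bystander (glue bottle, tape roll or screwdriver) is moved by more than 30 mm (distance of any of glue_center, tape_center, driver from where it was at the start of the episode above 0.03 m).
It also fails if it takes over 54 s, if anything falls off the work surface, if the arm or the gripper's body presses on something with over 40 N, if the wrist force passes 120 N, or if a joint passes its speed limit or range.

## Working session

There is one attempt and no reset: what is moved stays moved. The work goes in short steps, Python scripts to look and compute and a shell command to move; the robot and the scene stay as the last step left them, time stands still between calls to the robot, and variables do not carry over. Pictures are saved under pics/ and viewed, at most 10 in all, crops included, and the job is handed in when it is done.

```bash
mkdir -p pics
python3 - <<'E'
from workcell import sensors, imaging, order, spotter
import cv2, numpy as np
for c in ("scene","top"):
    im=imaging.camera(c); cv2.imwrite(f"pics/{c}0.png",im)
    k=imaging.calibration(c); print(c,k)
    for n in ("inlet","sleeve_center","sleeve_top","latch_pivot","latch","latch_post","tray","glue_center","tape_center","driver"):
        print(n,[(np.round(d["pixel"],1).tolist(),round(d["conf"],2)) for d in spotter.look_for(n,c)])
print(sensors.get_obs())
E
```

```text
scene {'mtx': array([[441.6846385 ,   0.        , 279.31756596],
       [  0.        , 441.6846385 , 211.58590292],
       [  0.        ,   0.        ,   1.        ]]), 'D': array([-0.13286812,  0.        ,  0.        ,  0.        ,  0.        ]), 'R': array([[ 0.53944088,  0.84189013,  0.01498479],
       [ 0.54019174, -0.33236684, -0.77312688],
       [-0.64590744,  0.4251509 , -0.63407436]]), 't': array([-0.3436984 , -0.18866581,  1.42115663])}
inlet [([184.6, 241.9], 0.64)]
sleeve_center [([363.8, 203.4], 0.78), ([323.9, 214.6], 0.72), ([345.4, 186.8], 0.71), ([284.2, 241.3], 0.68)]
sleeve_top [([321.9, 215.3], 0.9), ([344.3, 185.7], 0.87), ([284.9, 238.4], 0.81), ([364.4, 204.7], 0.74)]
latch_pivot [([185.7, 242.5], 0.97), ([328.7, 233.0], 0.47)]
latch [([194.2, 242.1], 0.47)]
latch_post [([195.4, 239.0], 0.67)]
tray [([321.9, 212.7], 0.53)]
glue_center [([390.1, 248.3], 0.63)]
tape_center [([356.3, 266.2], 0.68)]
driver [([279.3, 212.3], 0.84)]
top {'mtx': array([[492.24079241,   0.        , 289.657494  ],
       [  0.        , 492.24079241, 209.68765519],
       [  0.        ,
[... 865 characters left out ...]
int_pos': array([ 1.22935052,  0.33217195, -0.06466614,  1.46011454,  0.02159162,
        1.34989761, -0.08851475]), 'joint_velocities': array([-0.0026651 ,  0.00136725,  0.00093164, -0.00030664, -0.000849  ,
        0.00031861,  0.00115516]), 'tau': array([-9.76048818e-05, -6.25238514e+01,  4.89420549e-02, -3.91839838e+01,
        1.65405351e-02,  1.79518494e-03, -2.42341059e-06]), 'position': array([ 0.19592393, -0.59351255,  0.24834801]), 'ee_rot': array([9.87322634e-01, 1.58726220e-01, 1.59827884e-05, 4.90169429e-05]), 'ft_force': array([-0.4730516 , -0.51163141,  0.06271223]), 'torque': array([-0.02679551, -0.02004122, -0.04395029]), 'grasp_force': 0.0, 'grip_width': 0.9962220107579247}
```

View pics/scene0.png

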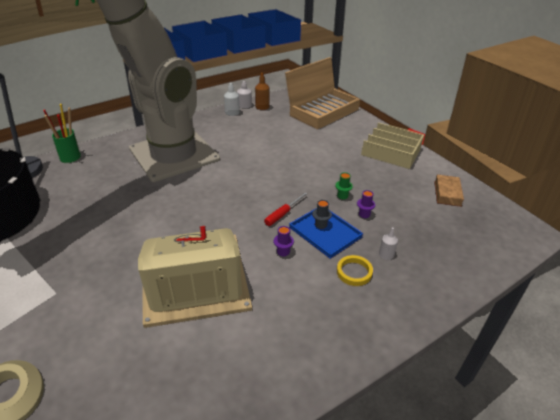

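View pics/top0.png

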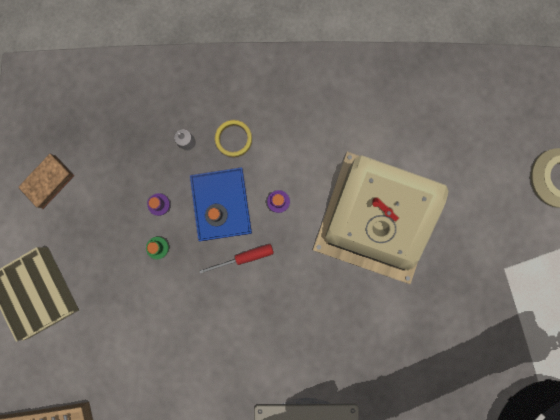

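Run:
```python
import cv2, numpy as np
t=cv2.imread("pics/top0.png"); s=cv2.imread("pics/scene0.png")
r=lambda i,x,y,w,h,W,H: cv2.resize(i[y:y+h,x:x+w],(W,H),interpolation=cv2.INTER_CUBIC)
a=r(t,335,160,80,100,480,600)       # x6
b=r(s,140,215,107,67,320,200)
b2=r(t,185,165,107,67,320,200)
c=r(s,270,160,107,67,320,200)
cv2.imwrite("pics/c1.png",np.hstack([a,np.vstack([b,b2,c])]))
```

```text
(no output)
```

View pics/c1.png

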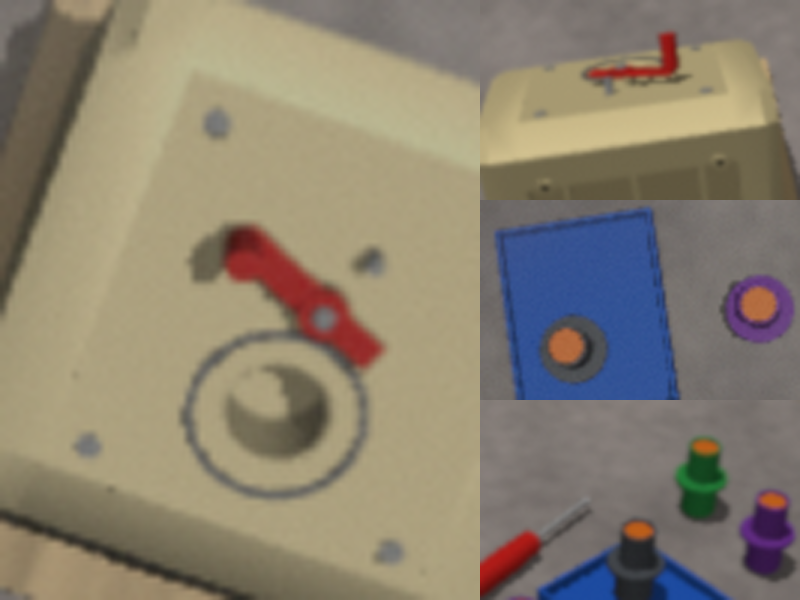

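```bash
cat > h.py <<'E'
import numpy as np, cv2
from scipy.optimize import least_squares
from scipy.spatial.transform import Rotation as Ro
from workcell import sensors, imaging, order, spotter
K={c:imaging.calibration(c) for c in("scene","top")}
def proj(c,X):
    k=K[c]; return cv2.projectPoints(np.float64(X).reshape(-1,1,3),cv2.Rodrigues(k["R"])[0],k["t"],k["mtx"],k["D"])[0][:,0]
def on_z(c,px,z):
    k=K[c]; u=cv2.undistortPoints(np.float64(px).reshape(1,1,2),k["mtx"],k["D"]).ravel()
    d=k["R"].T@np.r_[u,1]; o=-k["R"].T@k["t"]; return o+d*(z-o[2])/d[2]
def frame(yaw):  # inlet rotation: x up slope (heading yaw), z leaning 28deg to low side
    return (Ro.from_euler("z",yaw)*Ro.from_euler("y",-np.radians(28))).as_matrix()
def rel(pos,Rm,note=""):
    s=sensors.get_obs(); R0=Ro.from_quat(s["ee_rot"])
    d=R0.inv().apply(np.asarray(pos)-s["position"]); w=(R0.inv()*Ro.from_matrix(Rm)).as_rotvec()
    print(note,"shift",d.round(4),"turn",w.round(4),"clock",s["clock"])
def orange(im,px,r=12):
    x,y=map(int,px); h=cv2.cvtColor(im[y-r:y+r,x-r:x+r],cv2.COLOR_BGR2HSV)
    m=cv2.inRange(h,(5,120,120),(20,255,255)); M=cv2.moments(m,True)
    return np.array([x-r+M["m10"]/M["m00"],y-r+M["m01"]/M["m00"]]),M["m00"]
E
python3 - <<'E'
from h import *
t=cv2.imread("pics/top0.png"); s=cv2.imread("pics/scene0.png")
for c,i,p in(("top",t,(214,213)),("scene",s,(322,203))):
    q,n=orange(i,p); print(c,q,n,on_z(c,q,0.077))
# inlet fit: (cam, pixel, point in inlet frame)
obs=[("top",(381.2,228.7),(0,0,0)),("top",(388.8,213),(44,0,14)),("top",(396.7,203.7),(66,-9.5,12))]
def f(p):
    R=frame(p[2]); o=np.r_[p[:2],.098]; r=[]
    P=lambda c,q: proj(c,o+R@(np.array(q)/1e3))[0]
    for c,px,q in obs: r+=list(P(c,q)-px)
    a=p[3]; r+=list(P("top",(44+38*np.cos(a),38*np.sin(a),36))-(375.2,200.5))
    r+=list(P("scene",(44+38*np.cos(a),38*np.sin(a),36))-(202.7,226.7))
    return np.array(r)
b=on_z("top",(381.2,228.7),.098)
S=least_squares(f,[b[0],b[1],-.4,1.27]); print(b,S.x); print(S.fun.reshape(-1,2).round(1))
R=frame(S.x[2]); o=np.r_[S.x[:2],.098]
print("pin scene",proj("scene",o+R@[.066,-.0095,.012]))
for px in((371,181),(349,234),(400,252),(424,199)): # screws on the face -> inlet frame
    k=K["top"];u=cv2.undistortPoints(np.float64(px).reshape(1,1,2),k["mtx"],k["D"]).ravel()
    d=R.T@k["R"].T@np.r_[u,1];e=R.T@(-k["R"].T@k["t"]-o);print("screw",((e-d*e[2]/d[2])*1e3).round(1))
print(sensors.get_obs()["clock"])
E
```

```text
top [213.32075472 213.32075472] 106.0 [0.53666999 0.19279876 0.077     ]
scene [322.51162791 203.06976744] 43.0 [0.53752506 0.19114717 0.077     ]
[ 0.50071415 -0.15609703  0.098     ] [ 0.50228758 -0.15407338 -0.34661876  1.05047789]
[[-1.  -0.8]
 [-0.5 -1.1]
 [ 0.1 -0.2]
 [ 0.9  1.5]
 [-0.7 -0.4]]
pin scene [[182.99024742 240.71931039]]
screw [88.4 53.4  0. ]
screw [-36.1  55.1   0. ]
screw [-36.3 -58.1   0. ]
screw [ 89.9 -58.3   0. ]
1.1
```

Run:
```python
from h import *
rel([.537,.192,.20],np.diag([1,-1,-1.]))
```

```text
shift [ 0.5701 -0.639   0.0483] turn [ 1.000e-04 -0.000e+00  3.188e-01] clock 1.1
```

```bash
python3 -m inch '[[[0.28,-0.32,0,0,0,0.16,-1],[0.28,-0.32,0,0,0,0.16,-1],[0.57,-0.639,0,0,0,0.319,-1],[0.57,-0.639,0,0,0,0.319,-1],[0.57,-0.639,0,0,0,0.319,-1],[0.57,-0.639,0,0,0,0.319,-1],[0.57,-0.639,0,0,0,0.319,-1],[0.57,-0.639,0,0,0,0.319,-1],[0.57,-0.639,0,0,0,0.319,-1],[0.57,-0.639,0,0,0,0.319,-1]]]' 60
python3 - <<'E'
from h import *
rel([.537,.192,.20],np.diag([1,-1,-1.]))
E
```

```text
clock: 2.1
position: [0.3947, -0.1336, 0.2487]
ee_rot: [1.0, -0.0, 0.0, 0.001]
ft_force: [1.2, -0.8, 0.5]
grip_width: 0.999
grasp_force: 0.0
 shift [ 0.1422 -0.3257  0.0485] turn [ 0.001  -0.0009 -0.0003] clock 2.1
```

```bash
python3 -m inch '[[[0.142,-0.326,0.04,0,0,0,-1],[0.142,-0.326,0.04,0,0,0,-1],[0.142,-0.326,0.04,0,0,0,-1],[0.142,-0.326,0.04,0,0,0,-1],[0.142,-0.326,0.04,0,0,0,-1],[0.142,-0.326,0.04,0,0,0,-1],[0.142,-0.326,0.04,0,0,0,-1],[0.142,-0.326,0.04,0,0,0,-1],[0.142,-0.326,0.04,0,0,0,-1],[0.142,-0.326,0.04,0,0,0,-1]]]' 60
python3 - <<'E'
from h import *
cv2.imwrite("pics/s1.png",imaging.camera("scene")[120:270,250:450].repeat(3,0).repeat(3,1))
rel([.537,.192,.064],np.diag([1,-1,-1.]))
E
```

```text
clock: 3.1
position: [0.5363, 0.1892, 0.2083]
ee_rot: [1.0, -0.001, -0.0, 0.0]
ft_force: [-0.4, -1.0, -0.9]
grip_width: 1.003
grasp_force: 0.0
 shift [ 0.0005 -0.0035  0.1445] turn [ 0.0012 -0.0005 -0.002 ] clock 3.15
```

View pics/s1.png

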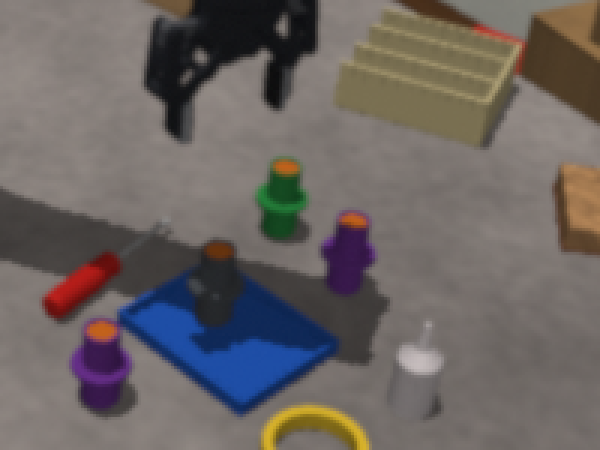

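```bash
python3 -m inch '[[[0,-0.003,0.05,0,0,0,-1],[0,-0.003,0.10,0,0,0,-1],[0,-0.003,0.143,0,0,0,-1],[0,-0.003,0.143,0,0,0,-1],[0,-0.003,0.143,0,0,0,-1],[0,-0.003,0.143,0,0,0,-1],[0,-0.003,0.143,0,0,0,-1]]]' 60; python3 -m inch '[[[0,0,0,0,0,0,1],[0,0,0,0,0,0,1],[0,0,0,0,0,0,1],[0,0,0,0,0,0,1],[0,0,0,0,0,0,1],[0,0,0,0,0,0,1],[0,0,0,0,0,0,1],[0,0,0,0,0,0,1]]]' 60
```

```text
clock: 3.85
position: [0.5379, 0.1936, 0.068]
ee_rot: [1.0, -0.0, 0.002, -0.0]
ft_force: [0.3, 0.2, 0.5]
grip_width: 0.998
grasp_force: 0.0
clock: 4.65
position: [0.5366, 0.1936, 0.0657]
ee_rot: [1.0, -0.0, 0.0, -0.0]
ft_force: [-0.0, 0.3, 4.9]
grip_width: 0.333
grasp_force: 59.1
```

```bash
cat >> h.py <<'E'
O=np.array([.5008,-.1558,.098]); YAW=-.347
RI=frame(YAW); RT=RI@np.diag([1,-1,-1.])
def goto(x,y,z,note=""): rel(O+RI@[x,y,z],RT,note)  # TCP target in the inlet frame
def where():
    s=sensors.get_obs(); print("TCP in inlet mm",(RI.T@(s["position"]-O)*1e3).round(2),"tilt",(RT.T@Ro.from_quat(s["ee_rot"]).as_matrix())[:2,2].round(4),"F inlet",(RI.T@s["ft_force"]).round(1),"M",(RI.T@s["torque"]).round(2),"w",round(s["grip_width"],3),round(s["grasp_force"],1),s["clock"])
E
python3 -m inch '[[[0,0,-0.05,0,0,0,1],[0,0,-0.10,0,0,0,1],[0,0,-0.15,0,0,0,1],[0,0,-0.19,0,0,0,1],[0,0,-0.19,0,0,0,1]]]'
python3 - <<'E'
from h import *
goto(0,0,.10)
E
```

```text
clock: 5.15
position: [0.5381, 0.1947, 0.2607]
ee_rot: [1.0, -0.0, 0.004, -0.001]
ft_force: [1.1, 0.2, -1.6]
grip_width: 0.333
grasp_force: 59.4
 shift [-0.0819  0.3347  0.0731] turn [-0.0881  0.4765  0.339 ] clock 5.15
```

```bash
python3 -m inch '[[[-0.02,0.05,0,-0.02,0.1,0.08,1],[-0.03,0.10,0,-0.04,0.2,0.16,1],[-0.04,0.15,0,-0.06,0.32,0.24,1],[-0.06,0.20,0,-0.088,0.476,0.339,1],[-0.07,0.25,0,-0.088,0.476,0.339,1],[-0.08,0.30,0.02,-0.088,0.476,0.339,1],[-0.082,0.335,0.05,-0.088,0.476,0.339,1],[-0.082,0.335,0.07,-0.088,0.476,0.339,1],[-0.082,0.335,0.07,-0.088,0.476,0.339,1],[-0.082,0.335,0.07,-0.088,0.476,0.339,1]]]'; python3 -m inch '[[[0,0,0,0,0,0,1],[0,0,0,0,0,0,1],[0,0,0,0,0,0,1]]]'
python3 - <<'E'
from h import *
where(); goto(0,0,.075)
t=imaging.camera("top");s=imaging.camera("scene")
cv2.imwrite("pics/t2.png",t); cv2.imwrite("pics/s2.png",s)
r=lambda i,x,y,w,h,W,H: cv2.resize(i[y:y+h,x:x+w],(W,H),interpolation=cv2.INTER_CUBIC)
cv2.imwrite("pics/c2.png",np.hstack([r(t,335,160,80,100,400,500),r(s,145,180,80,100,400,500)]))
E
```

```text
clock: 6.15
position: [0.4541, -0.1408, 0.1851]
ee_rot: [0.957, -0.167, 0.234, 0.043]
ft_force: [0.6, 0.6, 0.0]
grip_width: 0.329
grasp_force: 59.5
clock: 6.45
position: [0.4549, -0.1411, 0.1863]
ee_rot: [0.957, -0.167, 0.235, 0.044]
ft_force: [-0.3, 0.1, -1.3]
grip_width: 0.335
grasp_force: 59.5
TCP in inlet mm [ -1.06  -1.77 100.61] tilt [-0.0054  0.0038] F inlet [-0.9 -0.  -1. ] M [ 0.06  0.55 -0.07] w 0.335 59.5 6.45
 shift [ 0.0012 -0.0019  0.0256] turn [0.0038 0.0054 0.0032] clock 6.45
```

View pics/c2.png

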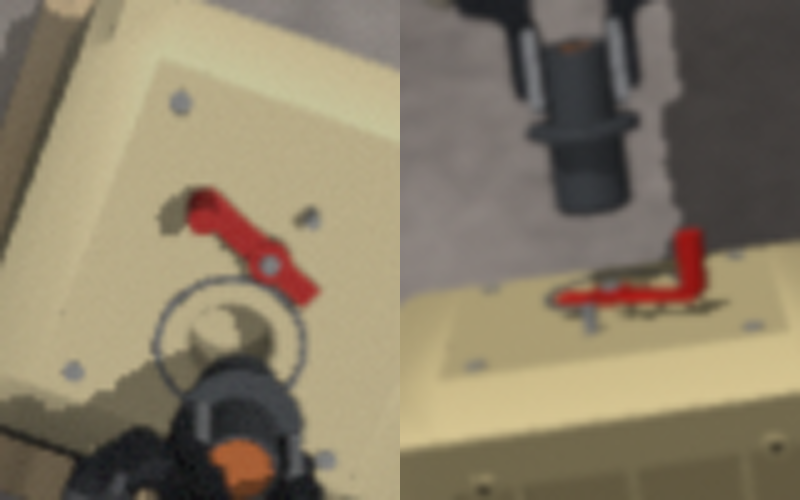

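```bash
python3 -m inch '[[[0.001,-0.002,0.016,0.004,0.005,0.003,1],[0.001,-0.002,0.033,0.004,0.005,0.003,1],[0.001,-0.002,0.033,0.004,0.005,0.003,1],[0.001,-0.002,0.033,0.004,0.005,0.003,1],[0.001,-0.002,0.033,0.004,0.005,0.003,1]]]' >/dev/null
python3 - <<'E'
from h import *
where()
t=imaging.camera("top");s=imaging.camera("scene")
cv2.imwrite("pics/t3.png",t); cv2.imwrite("pics/s3.png",s)
st=sensors.get_obs(); R=Ro.from_quat(st["ee_rot"]).as_matrix(); p=st["position"]
top=p-R[:,2]*(.077-.0657); print("pred top",proj("top",top),"scene",proj("scene",top))
print("nose",proj("top",p+R[:,2]*.0617),proj("scene",p+R[:,2]*.0617),"flange",proj("top",p+R[:,2]*.0227),proj("scene",p+R[:,2]*.0227))
print(orange(t,proj("top",top)[0]))
r=lambda i,x,y,w,h,W,H: cv2.resize(i[y:y+h,x:x+w],(W,H),interpolation=cv2.INTER_CUBIC)
cv2.imwrite("pics/c3.png",np.hstack([r(t,350,190,60,75,400,500),r(s,155,190,60,75,400,500)]))
E
```

```text
TCP in inlet mm [-0.62 -0.55 67.58] tilt [-0.0011  0.0002] F inlet [-0.5 -0.6 -0.8] M [0.   0.6  0.02] w 0.331 59.5 7.05
pred top [[381.5701404  245.60044364]] scene [[182.18061193 202.84655515]]
nose [[381.25352661 230.16247992]] [[186.65271544 235.20399017]] flange [[381.42030307 238.14722472]] [[184.26322108 218.04317214]]
(array([382.6119403 , 243.52238806]), 67.0)
```

View pics/c3.png

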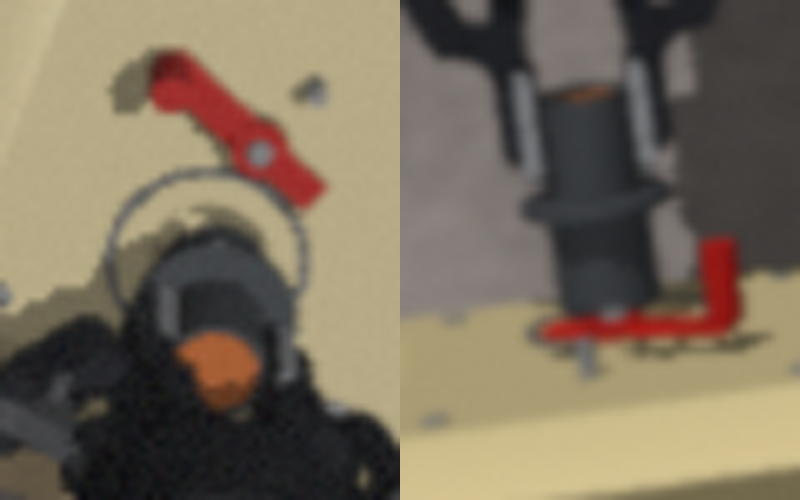

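```bash
cat > fit.py <<'E'
from h import *
bt=np.array([1.2,-.1]); bs=np.array([.4,1.0])
obs=[("top",(380.95,229.0),(0,0,0),2),("top",(388.9,213.),(44,0,14),1),("top",(397.0,203.6),(66,-9.5,9),1),
("scene",(186.9,237.),(44,0,14),1),("scene",(183.5,244),(66,-9.5,6),1)]
for i,px in enumerate(((371,181),(349,234),(400,252),(424,199))): obs.append(("top",px,((89,-36,-36,89)[i],(56,56,-56,-56)[i],1),1))
def f(p,w=True):
    R=frame(p[2]); o=np.r_[p[:2],.098]
    return np.concatenate([(proj(c,o+R@(np.array(q)/1e3))[0]+(bt if c=="top" else bs)-px)*(g if w else 1) for c,px,q,g in obs])
S=least_squares(f,[.5,-.155,-.347],loss="soft_l1"); print(S.x.round(4)); print(f(S.x,0).reshape(-1,2).round(1))
print("in old inlet frame mm",(RI.T@(np.r_[S.x[:2],.098]-O)*1e3).round(1))
E
python3 fit.py
```

```text
[ 0.5007 -0.1533 -0.3491]
[[ 0.1 -0.4]
 [ 0.2 -0.4]
 [ 0.6  0.1]
 [ 1.   0. ]
 [ 0.3 -0.1]
 [-0.2  0.1]
 [ 0.4  0.6]
 [-0.1  0.5]
 [-0.3  1. ]]
in old inlet frame mm [-0.9  2.3  0.5]
```

```bash
sed -i 's/^O=.*/O=np.array([.5007,-.1535,.098]); YAW=-.348/' h.py
python3 - <<'E'
from h import *
where(); goto(0,0,.0645)
E
```

```text
TCP in inlet mm [ 0.22 -2.75 67.17] tilt [-0.0007 -0.0001] F inlet [-0.7 -0.4 -1.2] M [0.01 0.58 0.  ] w 0.329 59.5 7.15
 shift [-0.0002 -0.0027  0.0027] turn [-0.0001  0.0007  0.    ] clock 7.15
```

```bash
python3 -m inch '[[[0,-0.0027,0,0,0.0007,0,1],[0,-0.0027,0.002,0,0.0007,0,1],[0,-0.0027,0.004,0,0.0007,0,1],[0,-0.0027,0.005,0,0.0007,0,1],[0,-0.0027,0.006,0,0.0007,0,1],[0,-0.0027,0.007,0,0.0007,0,1],[0,-0.0027,0.007,0,0.0007,0,1]]]' >/dev/null; python3 -c "from h import *; where()"
```

```text
TCP in inlet mm [-0.52 -0.07 59.32] tilt [-0.0016 -0.0003] F inlet [-0.5 -0.1 -0.6] M [0.04 0.67 0.03] w 0.333 59.5 7.85
```

```bash
python3 -m inch '[[[0.0005,0,0.0005,0,0.001,0,1],[0.0005,0,0.001,0,0.001,0,1],[0.0005,0,0.0015,0,0.001,0,1],[0.0005,0,0.002,0,0.001,0,1],[0.0005,0,0.0025,0,0.001,0,1],[0.0005,0,0.0025,0,0.001,0,1]]]' >/dev/null; python3 -c "from h import *; where()"
```

```text
TCP in inlet mm [ 0.08 -0.14 56.93] tilt [-0.0003 -0.0002] F inlet [-0.8 -1.2  0.1] M [-0.22  0.55 -0.06] w 0.33 59.5 8.45
```

```bash
python3 -m inch '[[[0,0.0002,0.001,0,0,0,1],[0,0.0003,0.002,0,0,0,1],[0,0.0003,0.003,0,0,0,1],[0,0.0003,0.004,0,0,0,1],[0,0.0003,0.004,0,0,0,1]]]' >/dev/null; python3 -c "from h import *; where()"
```

```text
TCP in inlet mm [ 1.000e-02 -3.100e-01  5.284e+01] tilt [-0.0005 -0.0004] F inlet [-0.2  0.4 -1. ] M [-0.03  0.57  0.01] w 0.334 59.5 8.95
```

Entering freely. Go deeper with checks.

```bash
python3 -m inch '[[[0,0,0.0015,0,0,0,1],[0,0,0.003,0,0,0,1],[0,0,0.0045,0,0,0,1],[0,0,0.006,0,0,0,1],[0,0,0.006,0,0,0,1]]]' >/dev/null; python3 -c "from h import *; where()"
```

```text
TCP in inlet mm [-0.07 -0.31 46.77] tilt [-0.0007 -0.0004] F inlet [-0.8  0.2 -0. ] M [0.03 0.57 0.01] w 0.332 59.5 9.45
```

```bash
python3 -m inch '[[[0,0,0.0015,0,0,0,1],[0,0,0.003,0,0,0,1],[0,0,0.0045,0,0,0,1],[0,0,0.006,0,0,0,1],[0,0,0.0075,0,0,0,1],[0,0,0.0075,0,0,0,1]]]' >/dev/null; python3 -c "from h import *; where()"
```

```text
TCP in inlet mm [-0.05 -0.35 39.29] tilt [-0.0006 -0.0004] F inlet [-1.1  0.9 -0.5] M [-0.04  0.58 -0.01] w 0.331 59.5 10.05
```

```bash
python3 -m inch '[[[0,0,0.0015,0,0,0,1],[0,0,0.003,0,0,0,1],[0,0,0.0045,0,0,0,1],[0,0,0.006,0,0,0,1],[0,0,0.007,0,0,0,1],[0,0,0.008,0,0,0,1],[0,0,0.008,0,0,0,1]]]' >/dev/null; python3 -c "from h import *; where()"
```

```text
TCP in inlet mm [ 0.04 -0.32 31.38] tilt [-0.0004 -0.0004] F inlet [ 0.5 -0.4 -0.9] M [-0.01  0.6  -0.01] w 0.337 59.5 10.75
```

```bash
python3 -m inch '[[[0,0,0.001,0,0,0,1],[0,0,0.002,0,0,0,1],[0,0,0.0025,0,0,0,1],[0,0,0.003,0,0,0,1],[0,0,0.003,0,0,0,1]]]' >/dev/null; python3 -c "from h import *; where()"
```

```text
TCP in inlet mm [ 0.09 -0.31 28.44] tilt [-0.0003 -0.0003] F inlet [-0.7  0.1 -0.1] M [ 0.02  0.56 -0.01] w 0.333 59.5 11.25
```

```bash
for i in 1 2 3; do python3 -m inch '[[[0,0,0.0002,0,0,0,1],[0,0,0.0004,0,0,0,1],[0,0,0.0004,0,0,0,1]]]' >/dev/null; python3 -c "from h import *; where()"; done
```

```text
TCP in inlet mm [ 0.12 -0.33 28.09] tilt [-0.0002 -0.0003] F inlet [-0.9  0.3 -0.2] M [-0.09  0.6   0.03] w 0.331 59.5 11.55
TCP in inlet mm [ 0.1  -0.34 27.66] tilt [-0.0003 -0.0003] F inlet [-0.2  0.  -0.3] M [ 0.03  0.59 -0.  ] w 0.333 59.5 11.85
TCP in inlet mm [ 0.12 -0.35 27.51] tilt [-0.0003 -0.    ] F inlet [-2.2 -0.5  8.5] M [0.04 1.1  0.01] w 0.332 60.6 12.15
```

```bash
python3 -m inch '[[[0,0,0.0002,0,0,0,1],[0,0,0.0003,0,0,0,1],[0,0,0.0003,0,0,0,1]]]' >/dev/null; python3 -c "from h import *; where()"; python3 -m inch '[[[0,0,0,0,0,0,-0.2],[0,0,0,0,0,0,-0.2],[0,0,0,0,0,0,-0.2],[0,0,0,0,0,0,-0.2],[0,0,0,0,0,0,-0.2]]]' >/dev/null; python3 -c "from h import *; where()"
```

```text
TCP in inlet mm [ 0.12 -0.37 27.46] tilt [-0.0004  0.0002] F inlet [-5.  -0.2 17.2] M [ 0.1   1.58 -0.05] w 0.333 61.5 12.45
TCP in inlet mm [ 0.12 -0.32 26.94] tilt [-0.0003 -0.0004] F inlet [-0.1  0.3 -0.1] M [ 0.01  0.48 -0.04] w 0.6 0.0 12.95
```

```bash
python3 -m inch '[[[0,0,-0.02,0,0,0,-0.2],[0,0,-0.05,0,0,0,-0.2],[0,0,-0.08,0,0,0,0.2],[0,0,-0.10,0,0,0,1],[0,0,-0.10,0,0,0,1],[0,0,-0.10,0,0,0,1],[0,0,-0.10,0,0,0,1]]]' >/dev/null
python3 - <<'E'
from h import *
where()
def inl(c,px,h):
    k=K[c];u=cv2.undistortPoints(np.float64(px).reshape(1,1,2),k["mtx"],k["D"]).ravel()
    d=RI.T@k["R"].T@np.r_[u,1];e=RI.T@(-k["R"].T@k["t"]-O); l=(h-e[2])/d[2]; return (e+d*l)*1e3
for c,px in(("top",(375.2-1.2,200.5)),("scene",(202.7-.4,226.7-1))):
    q=inl(c,px,.036); print(c,q,np.arctan2(q[1],q[0]-44))
t=imaging.camera("top");s=imaging.camera("scene")
r=lambda i,x,y,w,h,W,H: cv2.resize(i[y:y+h,x:x+w],(W,H),interpolation=cv2.INTER_CUBIC)
cv2.imwrite("pics/c4.png",np.hstack([r(t,350,175,60,75,400,500),r(s,155,190,60,75,400,500)]))
E
```

```text
TCP in inlet mm [ -0.55  -0.42 126.11] tilt [-0.0018 -0.0003] F inlet [-0.2 -0.   0.5] M [-0.03  0.5   0.  ] w 0.0 0.0 13.65
top [66.12962522 38.0543208  36.        ] 1.0440704680045723
scene [62.07855673 33.71986884 36.        ] 1.0786567432684624
```

View pics/c4.png

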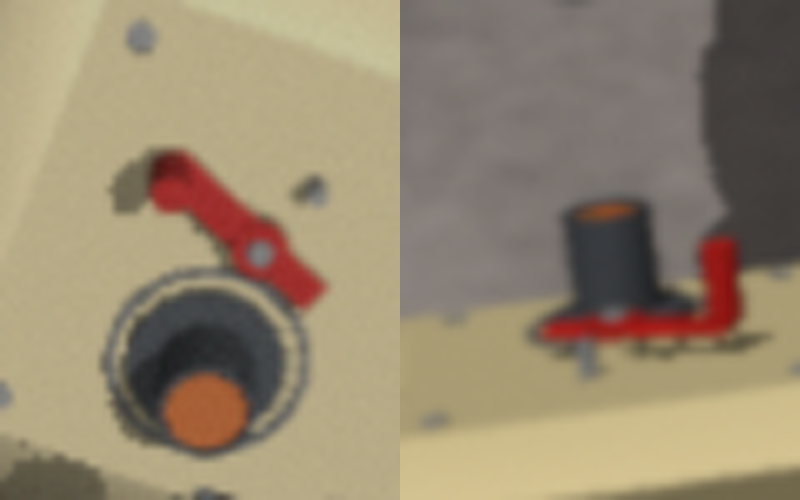

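```bash
python3 -m inch '[[[0.03,-0.03,0.02,0,0.0018,0,1],[0.0625,-0.067,0.03,0,0.0018,0,1],[0.0625,-0.067,0.05,0,0.0018,0,1],[0.0625,-0.067,0.075,0,0.0018,0,1],[0.0625,-0.067,0.092,0,0.0018,0,1],[0.0625,-0.067,0.092,0,0.0018,0,1],[0.0625,-0.067,0.092,0,0.0018,0,1]]]' 30 >/dev/null; python3 -c "from h import *; where()"
```

```text
TCP in inlet mm [62.05 66.85 34.69] tilt [-0.0001 -0.001 ] F inlet [-0.8 -0.5  0.5] M [-0.02  0.51  0.06] w -0.001 0.0 14.45
```

```bash
python3 -m inch '[[[0.001,0.007,0,0,0,0,1],[0.0025,0.0144,0,0,0,0,1],[0.006,0.0175,0,0,0,0,1],[0.0098,0.0204,0,0,0,0,1],[0.0128,0.0245,0,0,0,0,1],[0.0153,0.0282,0,0,0,0,1],[0.0175,0.0325,0,0,0,0,1],[0.0188,0.037,0,0,0,0,1],[0.0198,0.040,0,0,0,0,1],[0.0198,0.040,0,0,0,0,1]]]' >/dev/null; python3 -c "from h import *; where()"; for i in 1 2 3; do python3 -m inch '[[[0,0.001,0,0,0,0,1],[0,0.002,0,0,0,0,1],[0,0.002,0,0,0,0,1]]]' >/dev/null; python3 -c "from h import *; where()"; done
```

```text
TCP in inlet mm [87.93 28.19 37.44] tilt [ 0.0123 -0.0033] F inlet [2.4 1.9 2.1] M [ 0.36  0.27 -0.01] w -0.002 0.9 15.45
TCP in inlet mm [82.52 24.15 35.4 ] tilt [0.002  0.0003] F inlet [0.8 0.9 0.6] M [0.23 0.39 0.01] w -0.005 0.5 15.75
TCP in inlet mm [82.28 22.38 34.98] tilt [ 0.0013 -0.0001] F inlet [-0.1  0.9  0.1] M [0.11 0.42 0.01] w -0.001 0.3 16.05
TCP in inlet mm [82.38 20.49 34.97] tilt [ 0.0015 -0.0002] F inlet [0.8 0.8 0.2] M [0.18 0.36 0.05] w 0.0 0.4 16.35
```

```bash
for i in 1 2 3 4; do python3 -m inch '[[[0,0.0005,0,0,0,0,1],[0,0.001,0,0,0,0,1],[0,0.001,0,0,0,0,1]]]' >/dev/null; python3 -c "from h import *; where()"; done
```

```text
TCP in inlet mm [82.42 19.58 35.  ] tilt [ 0.0015 -0.0003] F inlet [ 0.7  1.8 -0.1] M [0.24 0.36 0.01] w -0.001 0.5 16.65
TCP in inlet mm [82.44 18.76 35.02] tilt [ 0.0016 -0.0005] F inlet [ 0.9  1.8 -0.1] M [0.39 0.32 0.02] w -0.001 0.8 16.95
TCP in inlet mm [82.46 18.4  35.05] tilt [ 0.0018 -0.0012] F inlet [ 0.3  4.5 -0.4] M [1.   0.33 0.07] w 0.001 2.4 17.25
TCP in inlet mm [82.46 18.13 35.07] tilt [ 0.0019 -0.002 ] F inlet [ 0.6  7.4 -0.6] M [1.55 0.36 0.  ] w -0.001 3.6 17.55
```

Force rises: the latch is at its stop. Back off, rise and check.

```bash
python3 -m inch '[[[0,-0.008,0,0,0,0,1],[0,-0.015,0,0,0,0,1],[0,-0.015,0,0,0,0,1],[0,-0.03,-0.04,0,0,0,1],[-0.03,-0.03,-0.08,0,0,0,1],[-0.08,-0.05,-0.12,0,0,0,1],[-0.12,-0.08,-0.15,0,0,0,1],[-0.12,-0.12,-0.15,0,0,0,1],[-0.12,-0.12,-0.15,0,0,0,1],[-0.12,-0.12,-0.15,0,0,0,1]]]' >/dev/null
python3 - <<'E'
from h import *
where()
t=imaging.camera("top");s=imaging.camera("scene")
r=lambda i,x,y,w,h,W,H: cv2.resize(i[y:y+h,x:x+w],(W,H),interpolation=cv2.INTER_CUBIC)
cv2.imwrite("pics/c5.png",np.hstack([r(t,350,175,60,75,400,500),r(s,155,190,60,75,400,500)]))
E
```

```text
TCP in inlet mm [-37.72 137.42 185.47] tilt [ 0.0032 -0.0005] F inlet [-0.6 -1.  -0.2] M [-0.    0.55  0.03] w -0.004 0.0 18.55
```

View pics/c5.png

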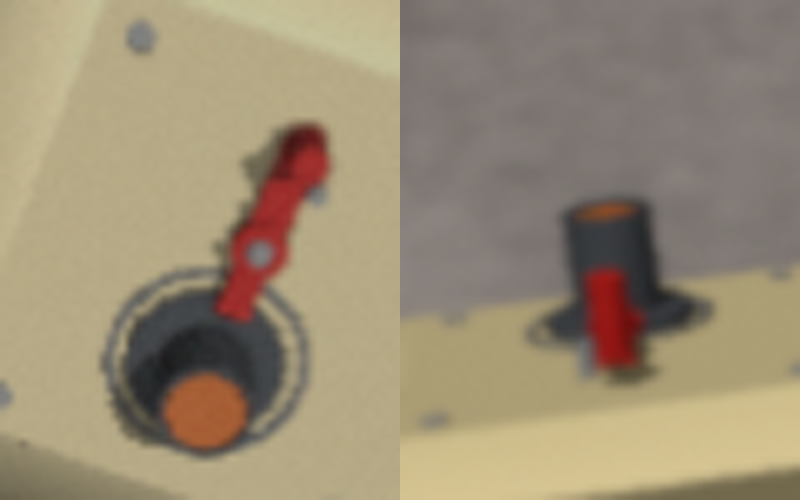

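The latch lies straight over the flange, its tail against the stop pin (top crop about 318,190). The sleeve is seated concentric in the ring. A short pause for the arm to rest, then hand in.

```bash
python3 -m inch '[[[0,0,0,0,0,0,1],[0,0,0,0,0,0,1],[0,0,0,0,0,0,1],[0,0,0,0,0,0,1],[0,0,0,0,0,0,1]]]'; python3 -c "from workcell import order; print(order.hand_in())"
```

```text
clock: 19.15
position: [0.4343, 0.0158, 0.2434]
ee_rot: [0.955, -0.168, 0.239, 0.042]
ft_force: [0.8, -0.7, 0.3]
grip_width: -0.003
grasp_force: 0.0
the job is handed in; nothing more can be done
None
```

I handed the job in at 19 s: the grey sleeve is fully home in the inlet bore (peak measured push about 17 N), the red latch is against its stop over the flange, the arm is clear, and the bystanders were not touched. The hand-in returned no verdict.

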